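# Show the blue glass plaque to the inspection camera on the lifting fork

## Task

Pick up the lifting fork by its wooden handle, slide its tines under the cobalt-blue glass plaque on the cooling rack and lift the plaque off without touching the glass with the gripper's fingers. Carry it to the inspection station and finish holding it there in the air on the fork, still and level, centred 100 mm above the glowing window (at the height of the red band on the camera post), its long side lined up with the window's long side and the tines pointing away from the robot. Do not put it down or let go, and leave the amber plaque, the steel tin and the clear glass stopper where they are.

Things in the scene. Friction and masses are not known exactly. Their poses are not given: they have to be found in the camera images.
- tile_blue_c (a point): Centre of the loose cobalt-blue glass plaque, a flat plate 70 (x) x 84 (y) x 6 (z) mm, about 90 g; y is its long side, z up. It lies level in one of the two bays of the rack (either one), its long side along the rack's y, its underside 40 mm above the bench, bridging two strips with free space underneath.
- tile_amber_c (a point): Centre of the amber glass plaque, same size, in the rack's other bay. Leave it alone.
- rack: Fixed cooling rack; origin under its centre, on the bench. White board 100 (x) x 270 (y) x 12 mm, two bays centred at y = -68 and +68 mm. Each has two terracotta strips along x, 90 long, 8 wide, tops at z = 40 mm, centred 38 mm either side of the bay's middle: under a plaque is a clear channel 68 mm wide, z = 12 to 40 mm, open to -x (the robot's side).
- fork: Loose steel fork, about 220 g, standing flat on the bench; origin at bench level under the grip point, x towards the tips, z up. Two flat tines 12 mm wide, 4 mm thick (z = 0 to 4 mm) at y = -14 and +14 mm (40 mm over both), tips at x = 118 mm. A neck (front face x = 45 mm) rises to the handle; a heel 40 mm wide at x = -68 mm reaches down to z = 0. A plaque sits with its centre at about x = 83 mm.
- fork_grip (a point): Grip point: middle of the fork's level wooden handle, 50 mm above the fork's origin. The handle is 22 mm wide (y), 24 mm high (38 to 62 mm above the underside) and runs from x = -80 to 43 mm; pinch it across y.
- station: Fixed inspection station; origin under the middle of its light box, on the bench; x points away from the robot (yaw varies a little). Grey light box 140 (x) x 170 (y) x 40 mm with a glowing window 90 (x) x 110 (y) mm in the middle of its top. A 14 mm post at x = 85, y = -105 mm carries a red band at z = 140 mm and a black camera head (within 60 mm of the post, z = 205 to 285 mm) that looks down over the window.
- view (a point): The viewing point: 100 mm above the middle of the window (z = 140 mm above the bench), where the plaque's centre must be held.
- tile_blue: The cobalt-blue plaque; origin at the centre of its underside.
- tin: Open steel tin, 64 mm across, 70 mm high, origin under its centre; leave alone.
- stopper: Clear glass stopper, 52 mm across, 58 mm high, origin under its centre; leave alone.
Not all that is in view belongs to the job. Several things have the shape of the fork; the one meant has the colours described above.

How it is judged:
By the outcome, as a careful person would: the job done as asked, in the order asked, and still so for the second after the job is handed in, while the arm keeps its last pose, push and grip.
It also fails if it takes over 64 s, if anything falls off the work surface, if the arm or the gripper's body presses on something with over 40 N, if the wrist force passes 120 N, or if a joint passes its speed limit or range.

## Robot

A 6-joint arm with a two-finger parallel gripper is mounted at the origin on the work surface. World frame = base frame: x ahead of the robot, y to its left, z up, the work surface at z = 0. Lengths are in m, angles in rad, forces in N, time in s.
With the tool pointing down it reaches from about 0.35 to 0.725 m from the base axis. Payload 4.3 kg.
Tool frame: the origin (TCP) lies on the mounting face of the last link; the fingertips stand 173 mm ahead of it and the grasp point (between the pads) lies 155 mm ahead of it; x points along the fingers, y is the direction in which the jaws open and shut, and the axes are right-handed (so a half turn about x gives the same grasp; the last joint's range is limited). The gripper opens to 85 mm and grips with 20 to 120 N. Pads are 22 mm wide; open, the fingers measure 114 mm over their backs; the gripper's body (76 mm by 85 mm) begins 54 mm behind the grasp point. The pads swing forward as they close: fully open they stand 13 mm farther back than shut.
Start: joints at [-1.287, 0.377, 0.081, 1.274, 0, 1.46], TCP at [0.221, -0.531, 0.405] pointing down, gripper open.
Joint ranges: [-2.72, 2.72], [-0.84, 1.66], [-1.02, 1.22], [-1.77, 2.12], [-1.37, 1.28], [-3.14, 3.14]. Speed limits (rad/s): [2.57, 2.57, 3.14, 3.14, 3.14, 3.14].

## Interface

Orientations are given as a unit quaternion [x, y, z, w].
In Python, from plant import arm, camera, sign_off, boxes_of gives the robot as it stands.
- The arm moves only by the tool play_rows, never from a script. Its argument "plan" is a list that holds one entry, the list of rows, each a list of 7 numbers: the turn, a rotation vector about the world's x, y, z in rad, then the shift along the world's x, y, z in m, then the opening in per cent of the stroke, from 0 (shut) to 100 (fully open). A call has 1 to 12 rows; each row is the pose to reach, as a shift and turn from the pose commanded when the call began; what a row does not reach only later rows make up. A row lasts 1/12 s, in which the tool goes at most 41.7 mm and 7.16 degrees, less where a joint would pass 70% of its speed; a pose out of reach is approached as far as the arm can. A call with a gripper value outside its range is refused whole. The fingers move at their own pace and stop on an object; "newtons" is the grip in N (left out, the last holds). Time passes only in rows, so rows that repeat a pose let the fingers close. It gives the time, the measured TCP pose, the force and the opening at its end, in the units of the state.
- arm.read_state(): the state, without advancing time (a new reading comes with each control period).
- camera(name): name is "scene" or "top" or "wrist"; returns a dict with "pixels" (384x512x3 uint8, blue, green, red), "mtx" (3x3 intrinsics, pixels), "rvec" (rotation vector, rad) and "tvec" (3), from world to camera coordinates, as OpenCV has them. Camera axes: x right, y down, z forward; pixel columns grow to the right and rows downward; lengths in m; the calibration is good to about 2 mm. A picture is of the moment at which its call begins. There is no depth.
- sign_off(): hands the job in, once; it reports no verdict.
Trained networks look in a picture, given as the dict that the camera call returned (one of the last four; its "shot" number tells which), for a name from the list of things; names that differ only in an ending like _2 or _b are one class to them, and where a whole thing is asked for, a point or a joint stands for the part that bears it (a point fixed in the world has none). Each returns a list of dicts, best first, with "confidence" (0 to 1); they miss things now and then, are a little off and sometimes report something else, mostly with a low value. They report only what shows in the picture. A call takes as long as a camera call. They do not tell look-alikes from the thing itself.
- boxes_of(picture, thing): "at" ([column, row] in pixels, amid what is visible of it).
The state is a dict: "time": time; "joint_positions": joint angles; "qd": joint speeds; "joint_efforts": joint torques, N m; "position": TCP position; "tool_rot": TCP orientation; "force": force on the tool from outside, world axes, zero at the start; "moment": the same for the moment, N m; "finger_gap": finger opening in m.
Only numpy, scipy, OpenCV 4.12 (cv2) and the standard library are available. Lean on these libraries where they do the work, as an engineer would, in place of code of your own. Each camera call takes 0.05 s, during which the arm holds its last target.

## Working session

There is one attempt and no reset: what is moved stays moved. The work goes in short steps, Python scripts to look and compute and a tool call to move; the robot and the scene stay as the last step left them, time stands still between calls to the robot, and variables do not carry over. Pictures are saved under pics/ and viewed, and the job is handed in when it is done.

Besides the shell and the picture viewer there is one more tool, called after "Emit:" as name(argument=value, ...), one argument or row to a line, values as JSON. play_rows: Moves the arm, as the interface text tells. Its arguments: {"type":"object","properties":{"plan":{"type":"array","items":{"type":"array","items":{"type":"array","items":{"type":"number"}}}},"newtons":{"type":"number"}},"required":["plan"]}

```bash
ls; mkdir -p pics
python3 - <<'E'
from plant import arm,camera,boxes_of
import cv2,pickle
print(arm.read_state())
P={}
for n in ("scene","top"):
    p=camera(n); cv2.imwrite(f"pics/{n}0.png",p["pixels"]); P[n]=p
    print(n,p["mtx"],p["rvec"],p["tvec"])
    for t in ("fork","fork_grip","rack","station","tile_blue","tile_blue_c","tile_amber_c","tin","stopper"):
        try: print(t,[( [round(x) for x in b["at"]],round(b["confidence"],2)) for b in boxes_of(p,t)])
        except Exception as e: print(t,e)
pickle.dump(P,open("p0.pkl","wb"))
E
```

```text
pics
{'time': 0.0, 'joint_positions': array([-1.28734423e+00,  3.78064035e-01,  7.96371547e-02,  1.27439649e+00,
        1.44074850e-05,  1.46051113e+00]), 'qd': array([-1.02208622e-03, -4.12033173e-04,  2.60142911e-05,  7.55234959e-04,
        1.85301227e-04, -1.89531950e-04]), 'joint_efforts': array([ 1.83154167e-03, -4.63606346e+01,  2.69874144e+01,  2.08536023e-02,
        4.42313808e-05,  1.03609614e-05]), 'position': array([ 0.22052526, -0.53070583,  0.40376432]), 'tool_rot': array([-0.69339096, -0.13902403,  0.69350476, -0.13759518]), 'force': array([ 0.84874997, -0.80460923, -0.4376166 ]), 'moment': array([-0.00028401,  0.03305785, -0.06072434]), 'finger_gap': 0.0858307427988948}
scene [[440.31052274   0.         260.90726628]
 [  0.         440.31052274 197.55075325]
 [  0.           0.           1.        ]] [ 0.89689584  2.36875391 -1.22044314] [ 0.40936002 -0.07838824  1.78463399]
fork [([270, 201], 0.87), ([234, 149], 0.77), ([322, 224], 0.65), ([272, 173], 0.49)]
fork_grip [([269, 206], 0.84), ([274, 176], 0.74), ([237, 151], 0.72), ([320, 228], 0.71)]
rack [([299, 296]
[... 178 characters left out ...]
54], 0.62)]
top [[351.56484073   0.         254.92039541]
 [  0.         351.56484073 188.48386072]
 [  0.           0.           1.        ]] [ 2.16225531 -2.21103402  0.0930962 ] [-0.0702427   0.49345354  0.99873055]
fork [([247, 203], 0.84), ([186, 242], 0.69), ([397, 262], 0.66), ([308, 264], 0.63)]
fork_grip [([308, 263], 0.74), ([356, 205], 0.73), ([189, 245], 0.68), ([251, 201], 0.57), ([399, 263], 0.56)]
rack [([227, 116], 0.66), ([142, 155], 0.62), ([111, 152], 0.23)]
station [([330, 134], 0.92)]
tile_blue [([115, 152], 0.71)]
tile_blue_c [([115, 152], 0.71)]
tile_amber_c [([161, 143], 0.62), ([115, 153], 0.2)]
tin [([356, 206], 0.9)]
stopper [([332, 135], 0.67), ([225, 116], 0.65)]
```

Run:
```python
import cv2
for n in("scene","top"):
    a=cv2.imread(f"pics/{n}0.png"); cv2.imwrite(f"pics/{n}0b.png",cv2.resize(a,(800,600),interpolation=cv2.INTER_CUBIC))
```

```text
(no output)
```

View pics/scene0b.png

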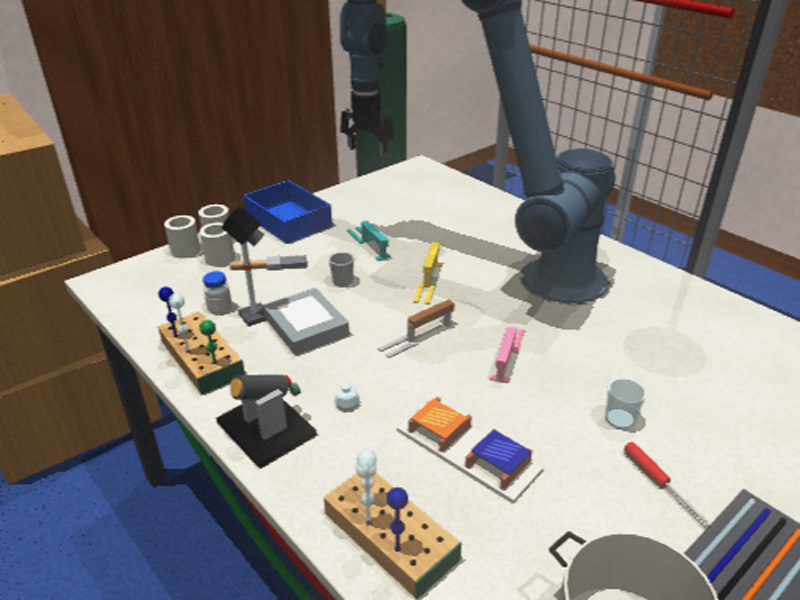

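View pics/top0b.png

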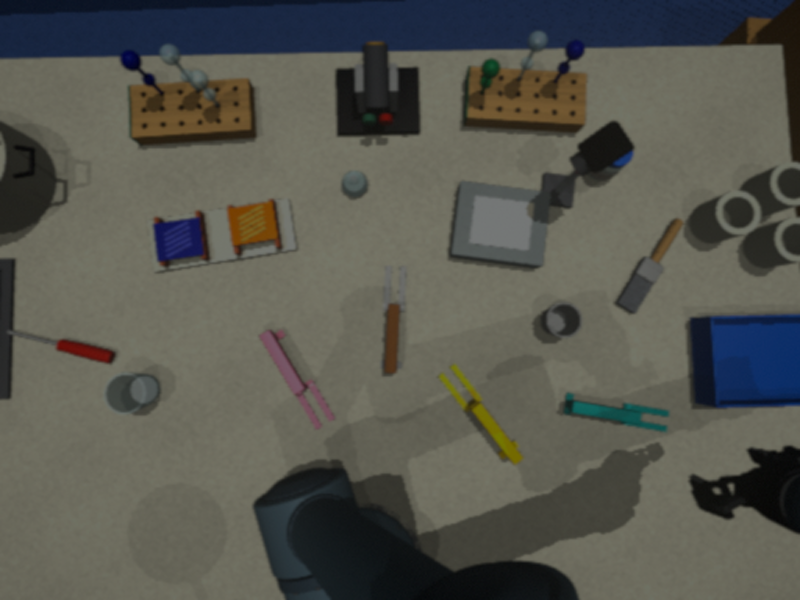

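The things shaped like the fork are, in native top pixels: brown handle with steel tines (251,203), pink (186,242), yellow (310,265) and teal (397,262). The spatula at (416,170) is also similar. By the description it is the brown/steel one. I'll check that in a close crop.

Run:
```python
import cv2,numpy as np
a=cv2.imread("pics/top0.png"); s=cv2.imread("pics/scene0.png")
def crop(a,x0,y0,x1,y1,w,h): return cv2.resize(a[y0:y1,x0:x1],(w,h),interpolation=cv2.INTER_CUBIC)
t=np.hstack([crop(a,205,160,305,260,400,400),crop(s,225,170,325,270,400,400)])
b=np.hstack([crop(a,90,115,200,180,400,200),crop(a,280,105,380,180,400,200)])
cv2.imwrite("pics/crop0.png",np.vstack([t,b]))
```

```text
(no output)
```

View pics/crop0.png

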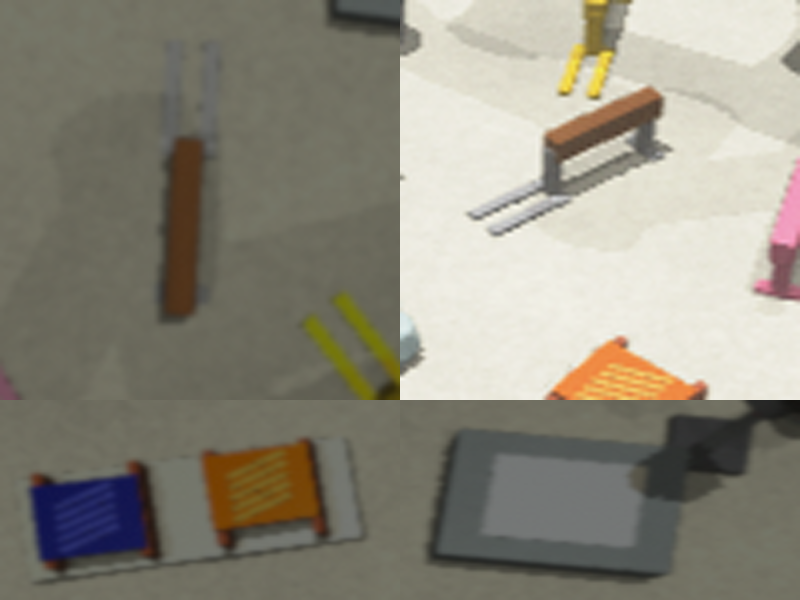

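The crop confirms it: brown wooden handle with grey steel tines, at (251,203) in top and (270,205) in scene. Next I'll fit the poses with known shapes in both views.

```bash
cat > h.py <<'E'
import cv2,numpy as np
from scipy.optimize import minimize
def proj(p,X): return cv2.projectPoints(np.asarray(X,float).reshape(-1,3),p["rvec"],p["tvec"],p["mtx"],None)[0].reshape(-1,2)
def ray(p,uv,z):
    R=cv2.Rodrigues(p["rvec"])[0]; C=-R.T@np.ravel(p["tvec"])
    d=R.T@np.linalg.inv(p["mtx"])@np.array([uv[0],uv[1],1.]); return C+d*(z-C[2])/d[2]
def box(x0,x1,y0,y1,z0,z1): return np.array([[x,y,z] for x in(x0,x1) for y in(y0,y1) for z in(z0,z1)])
def place(B,q): c,s=np.cos(q[2]),np.sin(q[2]); return np.c_[c*B[:,0]-s*B[:,1]+q[0],s*B[:,0]+c*B[:,1]+q[1],B[:,2]]
S=8
def sil(p,B,q):
    h=cv2.convexHull(proj(p,place(B,q)).astype(np.float32)).reshape(-1,2)
    x0,y0=np.floor(h.min(0)).astype(int)-3; return h
def soft(h,shape=(384,512)):
    x0,y0=np.maximum(np.floor(h.min(0)).astype(int)-2,0); x1,y1=np.minimum(np.ceil(h.max(0)).astype(int)+3,(512,384))
    im=np.zeros(((y1-y0)*S,(x1-x0)*S),np.uint8)
    pts=((h-[x0,y0]+0.5)*S-0.5)*16
    cv2.fillConvexPoly(im,np.round(pts).astype(np.int32),255,shift=4)
    o=np.zeros(shape,np.float32); o[y0:y1,x0:x1]=cv2.resize(im,(x1-x0,y1-y0),interpolation=cv2.INTER_AREA)/255.; return o
def fit(pairs,B,q0):
    "pairs: (picture,mask float)"
    f=lambda q: sum(np.abs(soft(sil(p,B,q))-m).sum()/m.sum() for p,m in pairs)
    best=None
    for d in (0,.1,-.1):
        q=np.array(q0)+[0,0,d]
        r=minimize(f,q,method="Nelder-Mead",options=dict(initial_simplex=[q,q+[.01,0,0],q+[0,.01,0],q+[0,0,.1]],xatol=1e-5,fatol=1e-4))
        if best is None or r.fun<best.fun: best=r
    return best
def hsvmask(p,lo,hi,c,r=40):
    h=cv2.cvtColor(p["pixels"],cv2.COLOR_BGR2HSV); m=cv2.inRange(h,np.array(lo),np.array(hi))
    k=np.zeros_like(m); cv2.circle(k,tuple(int(x) for x in c),r,255,-1)
    m=cv2.morphologyEx(m&k,cv2.MORPH_CLOSE,np.ones((3,3),np.uint8)); return m
def big(m):
    n,l,s,_=cv2.connectedComponentsWithStats(m); i=1+np.argmax(s[1:,4]); return (l==i).astype(np.float32)
E
python3 - <<'E'
import pickle; from h import *
P=pickle.load(open("p0.pkl","rb")); T,Sc=P["top"],P["scene"]
def px(p,x,y): return p["pixels"][y,x], cv2.cvtColor(p["pixels"],cv2.COLOR_BGR2HSV)[y,x]
print(px(T,251,215),px(Sc,275,203),px(T,105,155),px(Sc,322,296),px(T,155,150),px(Sc,290,275), px(T,320,140),px(Sc,197,200))
HB=box(-.08,.043,-.011,.011,.038,.062); PB=box(-.035,.035,-.042,.042,.040,.046)
def go(name,B,lo,hi,ct,cs,q0,shape=None,r=40):
    ms=[(T,big(hsvmask(T,lo,hi,ct,r))),(Sc,big(hsvmask(Sc,lo,hi,cs,r)))]
    print(name,[m.sum() for _,m in ms])
    for w in (ms,ms[:1],ms[1:]):
        f=fit(w,B,q0); print("  ",np.round(f.x,4),round(f.fun,3))
go("handle",HB,(3,90,30),(18,255,200),(251,208),(275,203),list(ray(T,(251,208),.05)[:2])+[0])
go("blue",PB,(110,100,30),(130,255,255),(115,153),(322,288),list(ray(T,(115,153),.045)[:2])+[0])
go("amber",PB,(8,150,80),(22,255,255),(161,143),(281,270),list(ray(T,(161,143),.045)[:2])+[0])
E
```

```text
(array([28, 53, 81], dtype=uint8), array([ 14, 167,  81], dtype=uint8)) (array([58, 74, 90], dtype=uint8), array([15, 91, 90], dtype=uint8)) (array([85, 27, 24], dtype=uint8), array([118, 183,  85], dtype=uint8)) (array([164,  64,  64], dtype=uint8), array([120, 155, 164], dtype=uint8)) (array([ 26,  85, 115], dtype=uint8), array([ 20, 197, 115], dtype=uint8)) (array([ 61, 113, 201], dtype=uint8), array([ 11, 178, 201], dtype=uint8)) (array([118, 119, 116], dtype=uint8), array([ 80,   6, 119], dtype=uint8)) (array([242, 243, 243], dtype=uint8), array([ 30,   1, 243], dtype=uint8))
handle [np.float32(332.0), np.float32(206.0)]
   [ 0.4298 -0.0678 -0.07  ] 0.544
   [ 0.4303 -0.0681 -0.0783] 0.115
   [ 0.4311 -0.0696  0.0327] 0.377
blue [np.float32(695.0), np.float32(546.0)]
   [0.6018 0.3158 0.131 ] 0.242
   [0.6004 0.3171 0.1138] 0.1
   [0.6033 0.3159 0.119 ] 0.124
amber [np.float32(722.0), np.float32(472.0)]
   [0.6281 0.1821 0.155 ] 0.222
   [0.6267 0.1821 0.1372] 0.077
   [0.6295 0.1826 0.1579] 0.125
```

Run:
```python
import pickle; from h import *
P=pickle.load(open("p0.pkl","rb")); T,Sc=P["top"],P["scene"]
WB=box(-.045,.045,-.055,.055,.040,.0401)
def m(p,thr,c,r=32):
    g=cv2.cvtColor(p["pixels"],cv2.COLOR_BGR2GRAY); k=np.zeros_like(g); cv2.circle(k,c,r,255,-1); return big(((g>thr)*255).astype(np.uint8)&k)
g=cv2.cvtColor(T["pixels"],cv2.COLOR_BGR2GRAY); print(g[140,286:356:2]); g=cv2.cvtColor(Sc["pixels"],cv2.COLOR_BGR2GRAY); print(g[200,165:230:2])
q0=list(ray(T,(321,142),.04)[:2])+[0]
ms=[(T,m(T,100,(321,142),26)),(Sc,m(Sc,215,(197,202),28))]
print([a.sum() for _,a in ms])
for w in (ms,ms[:1],ms[1:]):
    f=fit(w,WB,q0); print(np.round(f.x,4),round(f.fun,3))
# contours for station box and rack in top, enlarge
def crop(p,x0,y0,k,W,H):
    return cv2.resize(p["pixels"][y0:y0+H,x0:x0+W],None,fx=k,fy=k,interpolation=cv2.INTER_CUBIC)
a=crop(T,92,120,7,110,60); cv2.imwrite("pics/rackT.png",cv2.convertScaleAbs(a,alpha=1.7))
a=crop(Sc,245,240,7,110,85); cv2.imwrite("pics/rackS.png",a)
```

```text
[111 100  57  76  86  85  85  86 106 118 118 118 117 118 117 118 118 118
 117 118 117 118 117 118 117 117 116  91  52  55  50  49  54  67  70]
[ 64  58  73  79 165 167 167 168 236 244 244 243 243 244 243 243 243 244
 243 244 244 243 243 167 170 168 188 233 231 231 232 232 231]
[np.float32(1141.0), np.float32(595.0)]
[ 0.6189 -0.2722 -0.1431] 1.814
[ 0.6192 -0.2723 -0.1468] 0.063
[ 0.5604 -0.381   1.0596] 0.602
```

View pics/rackT.png

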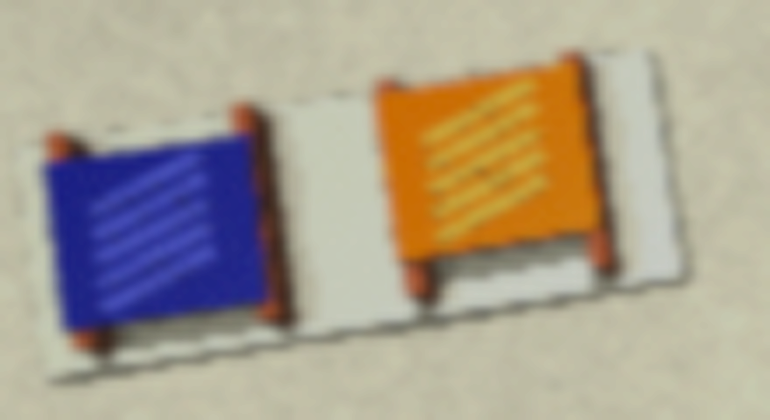

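View pics/rackS.png

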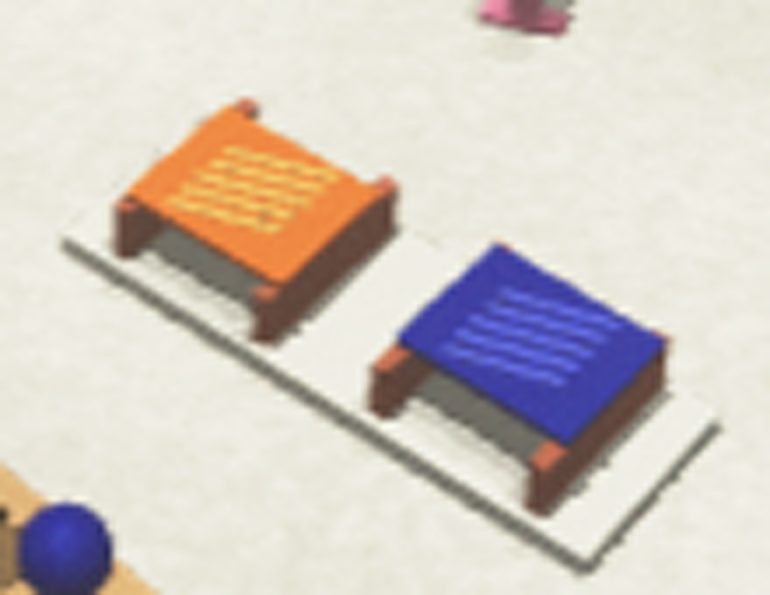

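Run:
```python
import pickle; from h import *
from scipy.optimize import least_squares
P=pickle.load(open("p0.pkl","rb")); T,Sc=P["top"],P["scene"]
o=np.array([92,120]); c=[np.array(a)/7+o for a in ((50,380),(690,275),(655,50),(30,145))]
so=np.array([245,240]); d=[np.array(a)/7+so for a in ((65,243),(585,570),(718,425))]
X=np.array([[-.05,.135,.006],[-.05,-.135,.006],[.05,-.135,.012],[.05,.135,.012]])
Y=np.array([[.05,-.135,.012],[.05,.135,.012],[-.05,.135,.012]])
f=lambda q,w:np.r_[(proj(T,place(X,q))-c).ravel()*w[0],(proj(Sc,place(Y,q))-d).ravel()*w[1]]
for w in((1,1),(1,0),(0,1)):
    r=least_squares(f,[.61,.25,.13],args=(w,)); print("rack",np.round(r.x,4),np.round(r.fun,1)); q=r.x
    for b in(.068,-.068): print("  bay",np.round(place(np.array([[0,b,0]]),q),4))
WB=box(-.045,.045,-.055,.055,.040,.0401)
q=[.619,-.2722,-.147]
print(proj(Sc,place(WB,q))[::2])
g=cv2.cvtColor(Sc["pixels"],cv2.COLOR_BGR2GRAY); 
m=cv2.inRange(g,205,255); k=np.zeros_like(m); cv2.fillConvexPoly(k,cv2.convexHull(np.round((lambda p:p.mean(0)+(p-p.mean(0))*1.2)(proj(Sc,place(WB,q)))).astype(np.int32)),255)
m=big(m&k); f=fit([(Sc,m)],WB,q); print(np.round(f.x,4),f.fun,m.sum())
cv2.imwrite("pics/st.png",np.hstack([cv2.resize(Sc["pixels"][150:240,140:250],None,fx=5,fy=5,interpolation=cv2.INTER_CUBIC)]))
```

```text
rack [0.6156 0.2483 0.127 ] [-0.6 -1.5 -0.6  0.1 -0.6 -1.3 -2.5 -1.6 -0.2 -2.8 -0.1 -2.2  0.7 -2.8]
  bay [[0.607  0.3158 0.    ]]
  bay [[0.6242 0.1809 0.    ]]
rack [0.6123 0.2452 0.1337] [ 0.7 -0.1  0.5  0.8  0.4 -0.5 -1.6 -0.2 -0.  -0.   0.  -0.   0.  -0. ]
  bay [[0.6032 0.3126 0.    ]]
  bay [[0.6214 0.1778 0.    ]]
rack [0.6228 0.2544 0.1289] [-0.  -0.  -0.  -0.  -0.  -0.  -0.  -0.  -0.8 -0.5 -0.1  0.6  0.8 -0.3]
  bay [[0.614  0.3219 0.    ]]
  bay [[0.6315 0.187  0.    ]]
[[200.40135482 188.54677001]
 [214.35271448 203.09212082]
 [178.26265108 196.06835463]
 [191.49873066 211.36323366]]
[ 0.6228 -0.2745 -0.1525] 0.073039211332798 440.0
```

View pics/st.png

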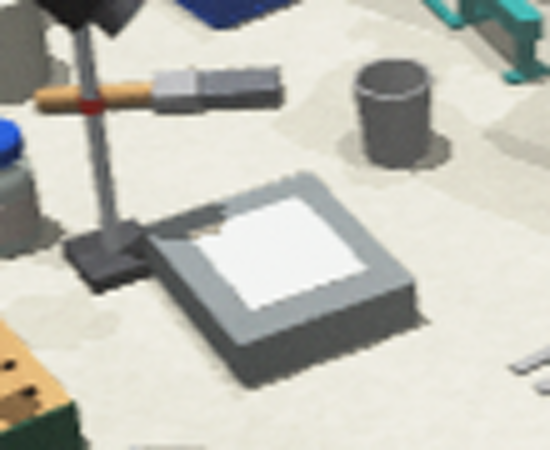

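```bash
cat >> h.py <<'E'
from scipy.spatial.transform import Rotation as Ro
def target(yaw,flip=False):
    s=-1 if flip else 1
    x=np.array([0,0,-1.]); y=s*np.array([-np.sin(yaw),np.cos(yaw),0]); return Ro.from_matrix(np.c_[x,y,np.cross(x,y)])
def delta(st,yaw,pos,flip=False):
    d=(target(yaw,flip)*Ro.from_quat(st["tool_rot"]).inv()).as_rotvec(); return np.round(d,4),np.round(np.array(pos)-st["position"],4)
E
python3 - <<'E'
from h import *; from plant import arm,camera
s=arm.read_state(); print(Ro.from_quat(s["tool_rot"]).as_matrix().round(3))
for f in(0,1): print(delta(s,-.078,[.43,-.068,.34],f))
w=camera("wrist"); print(w["mtx"]); R=cv2.Rodrigues(w["rvec"])[0]; C=-R.T@np.ravel(w["tvec"]); print(C,R)
cv2.imwrite("pics/w0.png",w["pixels"])
E
```

```text
[[ 0.     0.384 -0.923]
 [-0.    -0.923 -0.384]
 [-1.     0.     0.   ]]
(array([0.0000e+00, 2.0000e-04, 2.6698e+00]), array([ 0.2094,  0.463 , -0.0647]))
(array([ 1.000e-04, -0.000e+00, -4.718e-01]), array([ 0.2094,  0.463 , -0.0647]))
[[267.21724382   0.         254.05845473]
 [  0.         267.21724382 196.3496814 ]
 [  0.           0.           1.        ]]
[ 0.29589097 -0.50020587  0.37330014] [[ 3.83868658e-01 -9.23387684e-01  1.95822735e-04]
 [-8.74891087e-01 -3.63639922e-01  3.19893096e-01]
 [-2.95314136e-01 -1.22968257e-01 -9.47453623e-01]]
```

View pics/w0.png

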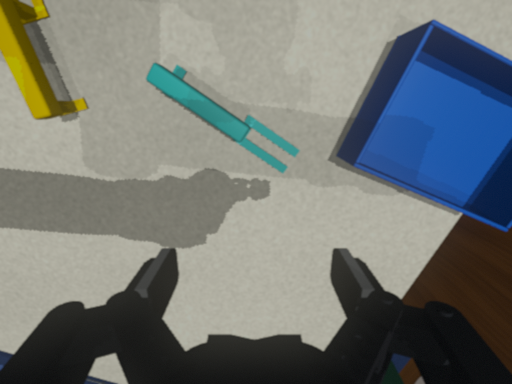

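Emit:
play_rows(
  plan=[
    [[0, 0, 1.35, 0.14, 0.31, 0, 100], [0, 0, 1.35, 0.14, 0.31, 0, 100], [0, 0, 1.35, 0.14, 0.31, 0, 100], [0, 0, 1.35, 0.14, 0.31, 0, 100], [0, 0, 1.35, 0.14, 0.31, 0, 100], [0, 0, 1.35, 0.14, 0.31, 0, 100], [0, 0, 1.35, 0.14, 0.31, 0, 100], [0, 0, 1.35, 0.14, 0.31, 0, 100], [0, 0, 1.35, 0.14, 0.31, 0, 100], [0, 0, 1.35, 0.14, 0.31, 0, 100], [0, 0, 1.35, 0.14, 0.31, 0, 100], [0, 0, 1.35, 0.14, 0.31, 0, 100]],
  ],
)

```text
time: 2.05
position: [0.3608, -0.2205, 0.4049]
tool_rot: [0.454, 0.542, -0.454, 0.542]
force: [-0.1, -0.7, -0.9]
finger_gap: 0.0855
```

Emit:
play_rows(
  plan=[
    [[0, 0, 1.32, 0.07, 0.153, -0.05, 100], [0, 0, 1.32, 0.07, 0.153, -0.05, 100], [0, 0, 1.32, 0.07, 0.153, -0.05, 100], [0, 0, 1.32, 0.07, 0.153, -0.05, 100], [0, 0, 1.32, 0.07, 0.153, -0.05, 100], [0, 0, 1.32, 0.07, 0.153, -0.05, 100], [0, 0, 1.32, 0.07, 0.153, -0.05, 100], [0, 0, 1.32, 0.07, 0.153, -0.05, 100], [0, 0, 1.32, 0.07, 0.153, -0.05, 100], [0, 0, 1.32, 0.07, 0.153, -0.05, 100], [0, 0, 1.32, 0.07, 0.153, -0.05, 100], [0, 0, 1.32, 0.07, 0.153, -0.05, 100]],
  ],
)

```text
time: 3.05
position: [0.4307, -0.0683, 0.3548]
tool_rot: [0.028, 0.707, -0.028, 0.707]
force: [-0.8, -0.6, -0.1]
finger_gap: 0.0857
```

```bash
cat > look.py <<'E'
import sys; from h import *; from plant import arm,camera; import pickle
n=sys.argv[1]; D={}
for c in sys.argv[2:]:
    p=camera(c); D[c]=p; cv2.imwrite(f"pics/{n}_{c}.png",p["pixels"])
pickle.dump(D,open(f"{n}.pkl","wb"))
s=arm.read_state(); print(s["time"],s["position"].round(4),Ro.from_quat(s["tool_rot"]).as_matrix().round(3).tolist(),s["joint_positions"].round(2),s["force"].round(1),s["finger_gap"])
E
python3 look.py a wrist top
```

```text
3.15 [ 0.4307 -0.0682  0.3547] [[0.0, 0.082, 0.997], [0.0, 0.997, -0.082], [-1.0, 0.0, 0.0]] [-0.3   0.12 -0.39  1.06  0.   -0.22] [ 0.2  0.4 -0.1] 0.08548998123395626
```

View pics/a_wrist.png

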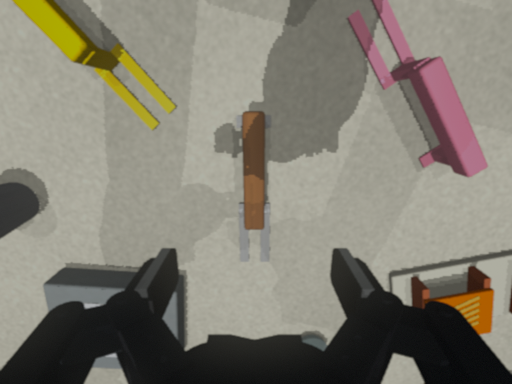

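Run:
```python
import pickle; from h import *
p=pickle.load(open("a.pkl","rb"))["wrist"]; 
R=cv2.Rodrigues(p["rvec"])[0]; print("cam",-R.T@np.ravel(p["tvec"]))
HB=box(-.08,.043,-.011,.011,.038,.062)
m=big(hsvmask(p,(0,70,20),(20,255,255),(254,170),75)); print(m.sum())
f=fit([(p,m)],HB,[.43,-.068,-.078]); print(np.round(f.x,4),f.fun)
q=f.x
F=place(np.array([[.118,y,.004] for y in(-.02,-.008,.008,.02)]+[[.045,-.02,.004],[.045,.02,.004]]),q)
im=p["pixels"].copy()
for u in proj(p,F): cv2.circle(im,tuple(np.round(u).astype(int)),1,(0,0,255),-1)
h=sil(p,HB,q); cv2.polylines(im,[np.round(h).astype(np.int32)],True,(0,255,0))
cv2.imwrite("pics/a_fit.png",cv2.resize(im[90:280,180:340],None,fx=3,fy=3,interpolation=cv2.INTER_CUBIC))
```

```text
cam [ 0.34839373 -0.06240327  0.32331926]
2433.0
[ 0.4318 -0.0695 -0.0671] 0.0914694219827652
```

View pics/a_fit.png

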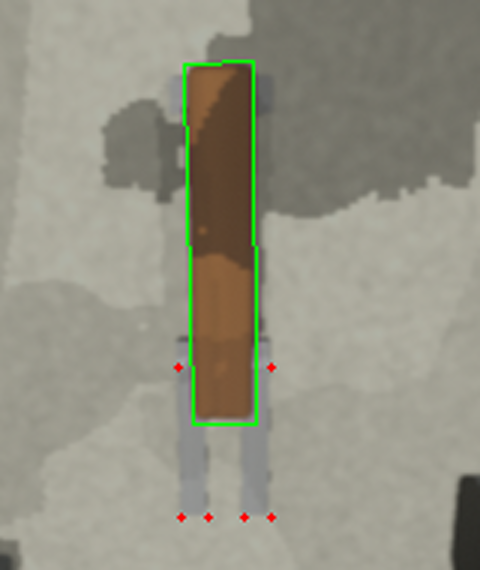

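Emit:
play_rows(
  plan=[
    [[0, 0, 0.01, 0, -0.001, -0.035, 100], [0, 0, 0.01, 0, -0.001, -0.07, 100], [0, 0, 0.01, 0, -0.001, -0.1, 100], [0, 0, 0.01, 0, -0.001, -0.125, 100], [0, 0, 0.01, 0, -0.001, -0.14, 100], [0, 0, 0.01, 0, -0.001, -0.15, 100], [0, 0, 0.01, 0, -0.001, -0.15, 100], [0, 0, 0.01, 0, -0.001, -0.15, 100]],
  ],
)

```text
time: 3.82
position: [0.4304, -0.069, 0.2045]
tool_rot: [0.025, 0.707, -0.024, 0.706]
force: [0.6, -0.0, 0.8]
finger_gap: 0.085
```

Emit:
play_rows(
  plan=[
    [[0, 0, 0, 0, 0, 0, 10], [0, 0, 0, 0, 0, 0, 10], [0, 0, 0, 0, 0, 0, 10], [0, 0, 0, 0, 0, 0, 10], [0, 0, 0, 0, 0, 0, 10], [0, 0, 0, 0, 0, 0, 10], [0, 0, 0, 0, 0, 0, 10], [0, 0, 0, 0, 0, 0, 10], [0, 0, 0, 0, 0, 0, 10], [0, 0, 0, 0, 0, 0, 10]],
  ],
  newtons=80,
)

```text
time: 4.65
position: [0.4309, -0.069, 0.2054]
tool_rot: [0.024, 0.706, -0.024, 0.707]
force: [-1.1, 1.6, 6.0]
finger_gap: 0.0211
```

```bash
python3 look.py b wrist
```

```text
4.7 [ 0.4309 -0.069   0.2053] [[0.001, 0.068, 0.998], [-0.0, 0.998, -0.068], [-1.0, 0.0, 0.001]] [-0.3   0.28 -0.63  0.66  0.   -0.24] [-0.3  0.5  5. ] 0.02120159854816603
```

View pics/b_wrist.png

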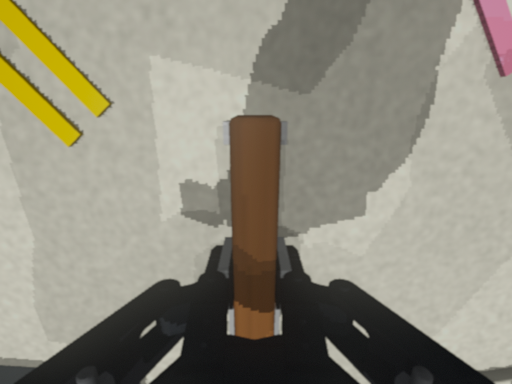

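Emit:
play_rows(
  plan=[
    [[0, 0, 0, 0, 0, 0.01, 10], [0, 0, 0, 0, 0, 0.025, 10], [0, 0, 0, 0, 0, 0.05, 10], [0, 0, 0, 0, 0, 0.075, 10], [0, 0, 0, 0, 0, 0.1, 10], [0, 0, 0, 0, 0, 0.125, 10], [0, 0, 0, 0, 0, 0.14, 10], [0, 0, 0, 0, 0, 0.15, 10], [0, 0, 0, 0, 0, 0.15, 10], [0, 0, 0, 0, 0, 0.15, 10]],
  ],
)

```text
time: 5.53
position: [0.4306, -0.069, 0.3546]
tool_rot: [0.024, 0.707, -0.024, 0.707]
force: [-0.9, 0.1, -3.0]
finger_gap: 0.0206
```

Emit:
play_rows(
  plan=[
    [[0, 0, 0.01, 0, 0.015, 0, 10], [0, 0, 0.03, -0.002, 0.04, 0, 10], [0, 0, 0.05, -0.004, 0.075, 0, 10], [0, 0, 0.07, -0.006, 0.11, 0, 10], [0, 0, 0.09, -0.008, 0.145, 0, 10], [0, 0, 0.11, -0.01, 0.18, 0, 10], [0, 0, 0.13, -0.012, 0.215, 0, 10], [0, 0, 0.15, -0.014, 0.25, 0, 10], [0, 0, 0.17, -0.016, 0.285, 0, 10], [0, 0, 0.19, -0.017, 0.32, 0, 10], [0, 0, 0.2, -0.017, 0.345, 0, 10], [0, 0, 0.2, -0.017, 0.359, 0, 10]],
  ],
)

```text
time: 6.53
position: [0.4127, 0.2925, 0.3528]
tool_rot: [-0.048, 0.706, 0.048, 0.705]
force: [0.4, 0.2, -1.0]
finger_gap: 0.0207
```

Emit:
play_rows(
  plan=[
    [[0, 0, 0, 0, 0, 0, 10], [0, 0, 0, 0, 0, 0, 10], [0, 0, 0, 0, 0, 0, 10]],
  ],
)

```text
time: 6.78
position: [0.4132, 0.2892, 0.3535]
tool_rot: [-0.047, 0.706, 0.046, 0.705]
force: [-0.1, -0.6, -2.9]
finger_gap: 0.0204
```

```bash
python3 look.py c wrist top scene
python3 - <<'E'
import pickle; from h import *
D=pickle.load(open("c.pkl","rb"))
a=D["top"]["pixels"][80:240,60:260]; b=D["scene"]["pixels"][180:340,230:400]
cv2.imwrite("pics/c_ts.png",np.hstack([cv2.resize(cv2.convertScaleAbs(a,alpha=1.6),(400,320),interpolation=2),cv2.resize(b,(340,320),interpolation=2)]))
E
```

```text
6.9333 [0.4136 0.2889 0.3544] [[-0.001, -0.13, 0.991], [-0.001, 0.991, 0.13], [-1.0, -0.0, -0.001]] [ 0.48  0.26 -0.22  1.09 -0.    0.35] [ 0.5 -0.2 -2. ] 0.020994382729230023
```

View pics/c_wrist.png

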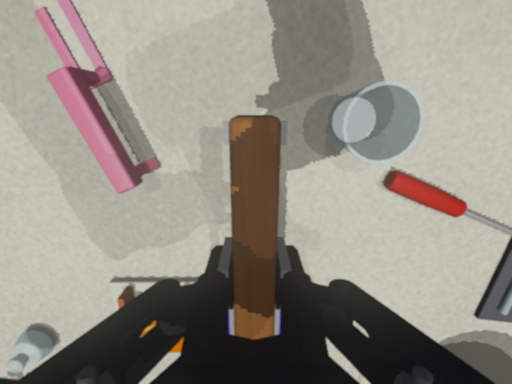

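View pics/c_ts.png

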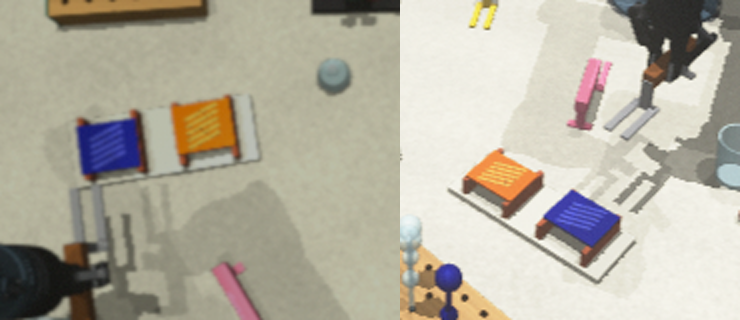

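Run:
```python
import pickle; from h import *
D=pickle.load(open("c.pkl","rb"))
q=[.4136+.0005,.2889,.130]; z=.1491
F=np.array([[.118,y,.004] for y in(-.02,-.008,.008,.02)]+[[.06,y,.004] for y in(-.02,-.008,.008,.02)]); 
G=place(F,q)+[0,0,z]
PB=box(-.035,.035,-.042,.042,.040,.046)
SB=[box(-.045,.045,s-.004,s+.004,.012,.040) for s in(-.038,.038)]
out=[]
for n,(x0,y0,W,H) in dict(top=(80,125,75,100),scene=(290,200,75,100)).items():
    k=6; p=D[n]; im=cv2.resize(p["pixels"][y0:y0+H,x0:x0+W],None,fx=k,fy=k,interpolation=2)
    if n=="top": im=cv2.convertScaleAbs(im,alpha=1.7)
    t=lambda u:np.round((u-[x0,y0]+.5)*k-.5).astype(np.int32)
    for u in t(proj(p,G)): cv2.circle(im,tuple(int(v) for v in u),2,(0,0,255),-1)
    cv2.polylines(im,[t(sil(p,PB,[.602,.316,.125]))],True,(0,255,0))
    for B in SB: cv2.polylines(im,[t(sil(p,B,[.605,.3155,.130]))],True,(255,255,0))
    out.append(im[:600,:400])
cv2.imwrite("pics/c_ov.png",np.hstack(out))
```

```text
(no output)
```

View pics/c_ov.png

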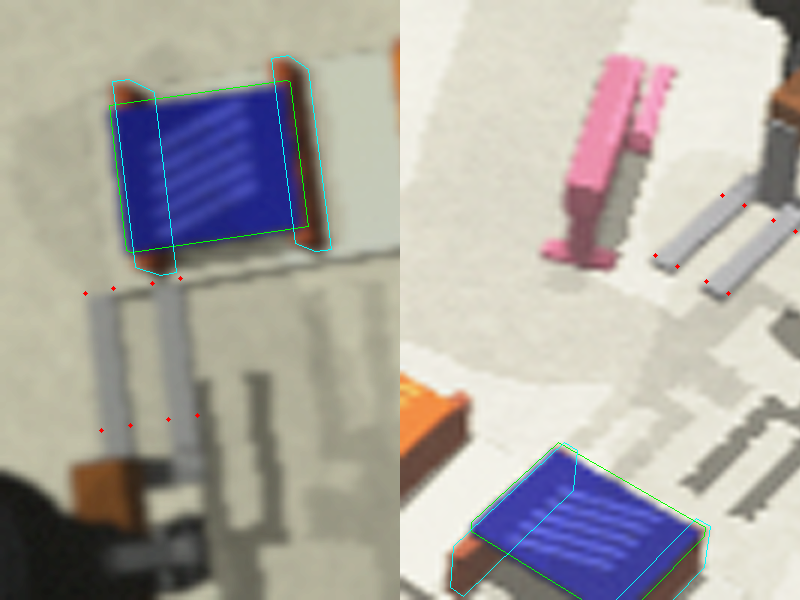

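Emit:
play_rows(
  plan=[
    [[0, 0, 0, 0, 0.001, -0.01, 10], [0, 0, 0, 0, 0.002, -0.03, 10], [0, 0, 0, 0, 0.0025, -0.055, 10], [0, 0, 0, 0, 0.0025, -0.08, 10], [0, 0, 0, 0, 0.0025, -0.1, 10], [0, 0, 0, 0, 0.0025, -0.115, 10], [0, 0, 0, 0, 0.0025, -0.122, 10], [0, 0, 0, 0, 0.0025, -0.125, 10], [0, 0, 0, 0, 0.0025, -0.125, 10], [0, 0, 0, 0, 0.0025, -0.125, 10]],
  ],
)

```text
time: 7.77
position: [0.4141, 0.2926, 0.2304]
tool_rot: [-0.046, 0.705, 0.047, 0.706]
force: [-0.2, -0.2, -1.5]
finger_gap: 0.0208
```

```bash
python3 look.py d top scene
cat > ov.py <<'E'
import sys,pickle; from h import *
def ov(name,q,z,tile,bay,wins,out,k=6,zt=.040,tines=True):
    D=pickle.load(open(name+".pkl","rb"))
    F=np.array([[.118,y,.004] for y in(-.02,-.008,.008,.02)]+[[.06,y,.004] for y in(-.02,-.008,.008,.02)])
    G=place(F,q)+[0,0,z]
    o=[]
    for n,(x0,y0) in wins.items():
        p=D[n]; im=cv2.resize(p["pixels"][y0:y0+100,x0:x0+66],None,fx=k,fy=k,interpolation=2)
        if n=="top": im=cv2.convertScaleAbs(im,alpha=1.7)
        t=lambda u:np.round((u-[x0,y0]+.5)*k-.5).astype(np.int32)
        for u in t(proj(p,G)): cv2.circle(im,tuple(int(v) for v in u),2,(0,0,255),-1)
        if tile is not None: cv2.polylines(im,[t(sil(p,box(-.035,.035,-.042,.042,zt,zt+.006),tile))],True,(0,255,0))
        if bay is not None:
            for s in(-.038,.038): cv2.polylines(im,[t(sil(p,box(-.045,.045,s-.004,s+.004,.012,.040),bay))],True,(255,255,0))
        o.append(im)
    cv2.imwrite(out,np.hstack(o))
E
python3 - <<'E'
from ov import ov
from plant import arm; s=arm.read_state()["position"]
ov("d",[s[0]+.0005,s[1],.13],s[2]-.2053,[.603,.3165,.125],[.605,.3165,.13],dict(top=(85,120),scene=(280,220)),"pics/d_ov.png")
E
```

```text
7.8667 [0.4143 0.2928 0.2309] [[0.002, -0.132, 0.991], [0.001, 0.991, 0.132], [-1.0, 0.001, 0.002]] [ 0.49  0.37 -0.41  0.79  0.    0.36] [ 0.4  0.5 -2.1] 0.020883372326987077
```

View pics/d_ov.png

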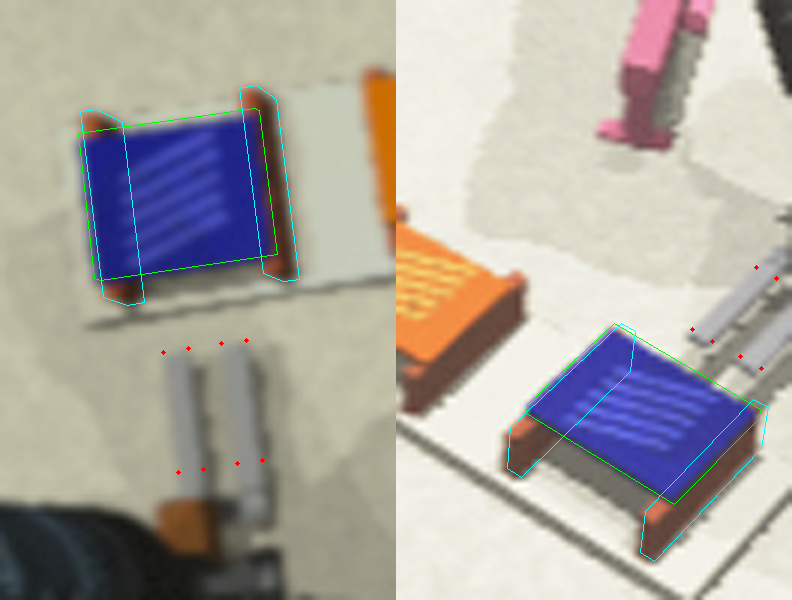

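Emit:
play_rows(
  plan=[
    [[0, 0, 0, 0.006, 0.0008, 0, 10], [0, 0, 0, 0.015, 0.002, 0, 10], [0, 0, 0, 0.027, 0.0036, 0, 10], [0, 0, 0, 0.04, 0.0053, 0, 10], [0, 0, 0, 0.053, 0.007, 0, 10], [0, 0, 0, 0.066, 0.0087, 0, 10], [0, 0, 0, 0.078, 0.0103, 0, 10], [0, 0, 0, 0.088, 0.0116, 0, 10], [0, 0, 0, 0.096, 0.0127, 0, 10], [0, 0, 0, 0.1, 0.0132, 0, 10], [0, 0, 0, 0.1, 0.0132, 0, 10], [0, 0, 0, 0.1, 0.0132, 0, 10]],
  ],
)

```text
time: 8.87
position: [0.5137, 0.3057, 0.2296]
tool_rot: [-0.047, 0.706, 0.047, 0.705]
force: [-0.6, 0.1, -2.4]
finger_gap: 0.0208
```

```bash
python3 look.py e top scene wrist
python3 - <<'E'
from ov import ov
from plant import arm; s=arm.read_state()["position"]
ov("e",[s[0]+.0005,s[1],.13],s[2]-.2053,[.603,.3165,.125],[.605,.3165,.13],dict(top=(85,120),scene=(285,220)),"pics/e_ov.png")
E
```

```text
9.0167 [0.513  0.3056 0.2296] [[-0.001, -0.132, 0.991], [-0.0, 0.991, 0.132], [-1.0, -0.0, -0.001]] [ 0.43  0.53 -0.15  0.89  0.    0.3 ] [-0.1 -0.1 -2.1] 0.020686462404411673
```

View pics/e_ov.png

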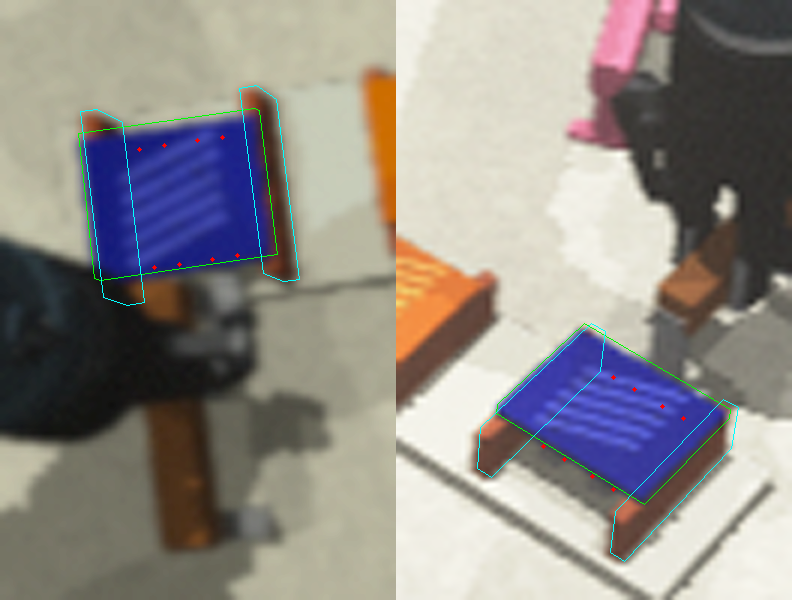

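View pics/e_wrist.png

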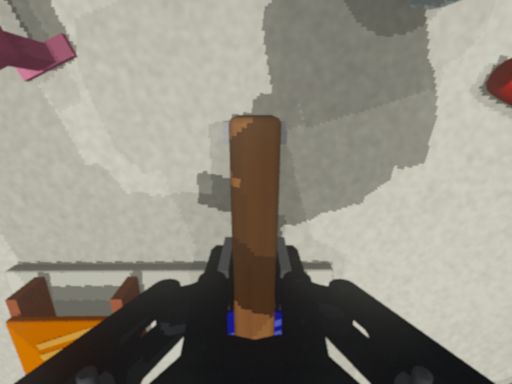

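Emit:
play_rows(
  plan=[
    [[0, 0, 0, 0.002, 0.0003, 0, 10], [0, 0, 0, 0.004, 0.0005, 0, 10], [0, 0, 0, 0.0045, 0.0006, 0, 10], [0, 0, 0, 0.0045, 0.0006, 0, 10], [0, 0, 0, 0.0045, 0.0006, 0.003, 10], [0, 0, 0, 0.0045, 0.0006, 0.006, 10], [0, 0, 0, 0.0045, 0.0006, 0.008, 10], [0, 0, 0, 0.0045, 0.0006, 0.01, 10], [0, 0, 0, 0.0045, 0.0006, 0.012, 10], [0, 0, 0, 0.0045, 0.0006, 0.014, 10], [0, 0, 0, 0.0045, 0.0006, 0.016, 10], [0, 0, 0, 0.0045, 0.0006, 0.018, 10]],
  ],
)

```text
time: 10.02
position: [0.518, 0.3062, 0.2477]
tool_rot: [-0.047, 0.706, 0.047, 0.705]
force: [-0.2, -0.5, -3.3]
finger_gap: 0.0207
```

Emit:
play_rows(
  plan=[
    [[0, 0, 0, 0, 0, 0, 10], [0, 0, 0, 0, 0, 0, 10], [0, 0, 0, 0, 0, 0, 10]],
  ],
)

```text
time: 10.27
position: [0.5181, 0.3063, 0.2476]
tool_rot: [-0.047, 0.706, 0.047, 0.705]
force: [-0.9, -0.1, -3.2]
finger_gap: 0.0207
```

```bash
python3 look.py f top scene wrist
python3 - <<'E'
from ov import ov
from plant import arm; s=arm.read_state()["position"]
ov("f",[s[0]+.0005,s[1],.13],s[2]-.2053,[.603,.3165,.125],[.605,.3165,.13],dict(top=(85,120),scene=(285,220)),"pics/f_ov.png",zt=s[2]-.2053+.004)
E
```

```text
10.4167 [0.5181 0.3063 0.2475] [[-0.0, -0.132, 0.991], [-0.0, 0.991, 0.132], [-1.0, 0.0, -0.0]] [ 0.43  0.52 -0.12  0.94  0.    0.3 ] [ 0.5  0.4 -3.2] 0.02088287255639132
```

View pics/f_ov.png

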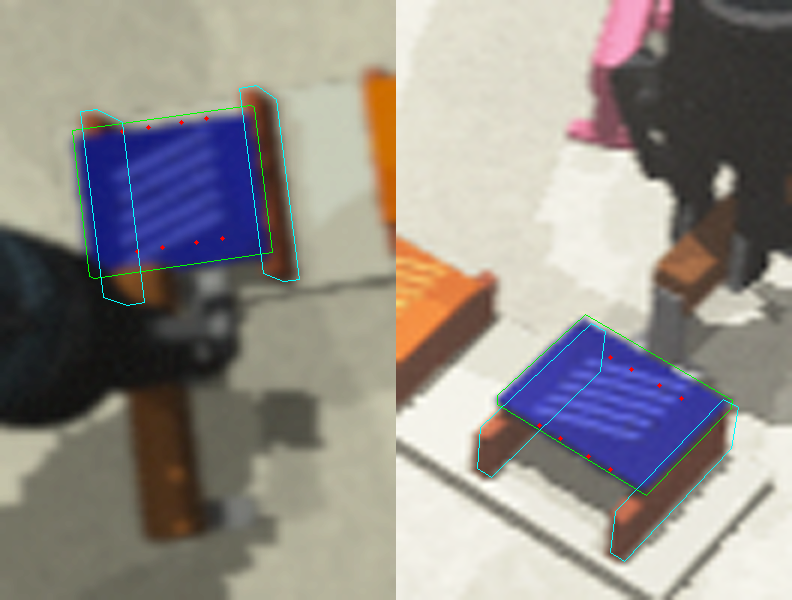

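Emit:
play_rows(
  plan=[
    [[0, 0, 0, 0, 0, 0.002, 10], [0, 0, 0, 0, 0, 0.007, 10], [0, 0, 0, 0, 0, 0.015, 10], [0, 0, 0, 0, 0, 0.025, 10], [0, 0, 0, 0, 0, 0.037, 10], [0, 0, 0, 0, 0, 0.05, 10], [0, 0, 0, 0, 0, 0.062, 10], [0, 0, 0, 0, 0, 0.072, 10], [0, 0, 0, 0, 0, 0.08, 10], [0, 0, 0, 0, 0, 0.086, 10], [0, 0, 0, 0, 0, 0.089, 10], [0, 0, 0, 0, 0, 0.0905, 10]],
  ],
)

```text
time: 11.42
position: [0.5182, 0.3063, 0.3387]
tool_rot: [-0.047, 0.705, 0.047, 0.706]
force: [0.4, 0.5, -2.6]
finger_gap: 0.0206
```

```bash
python3 look.py g top scene wrist
python3 - <<'E'
from ov import ov
from plant import arm; s=arm.read_state()["position"]
ov("g",[s[0]+.0005,s[1],.13],s[2]-.2053,[.603,.3165,.125],[.605,.3165,.13],dict(top=(75,110),scene=(285,200)),"pics/g_ov.png",zt=s[2]-.2053+.004)
E
```

```text
11.5667 [0.518  0.3062 0.3377] [[-0.001, -0.132, 0.991], [-0.0, 0.991, 0.132], [-1.0, -0.0, -0.001]] [0.43 0.46 0.03 1.14 0.   0.3 ] [ 0.5  0.2 -3.8] 0.021337931847223702
```

View pics/g_ov.png

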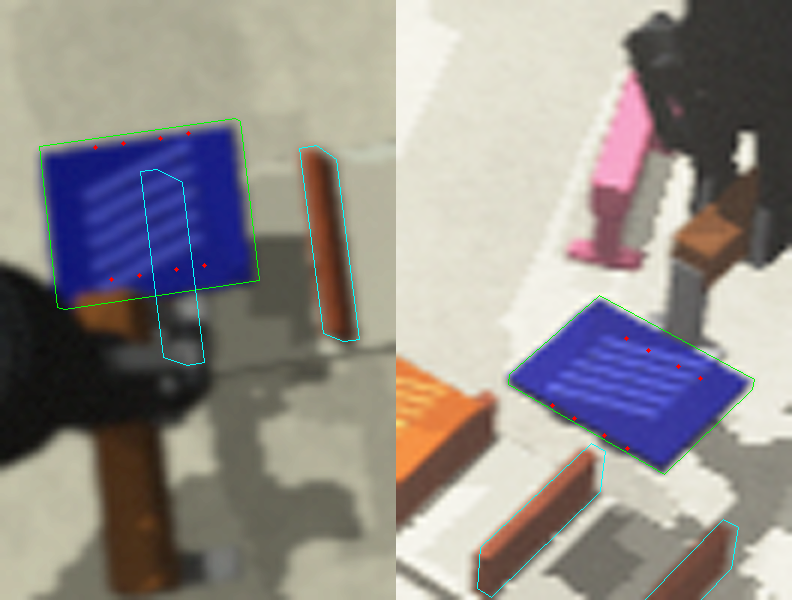

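View pics/g_scene.png

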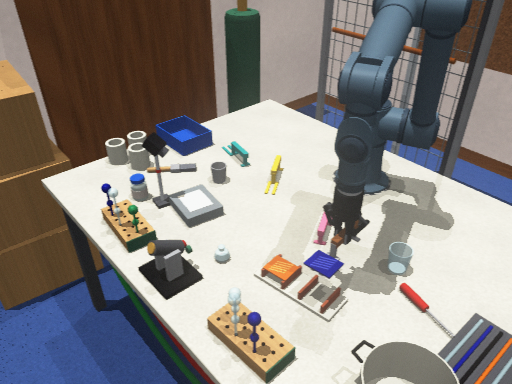

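Emit:
play_rows(
  plan=[
    [[0, 0, -0.0015, 0.0001, -0.003, 0, 10], [0, 0, -0.0045, 0.0003, -0.009, 0, 10], [0, 0, -0.009, 0.0006, -0.018, 0, 10], [0, 0, -0.015, 0.001, -0.03, 0, 10], [0, 0, -0.0225, 0.0015, -0.045, 0, 10], [0, 0, -0.031, 0.002, -0.063, 0, 10], [0, 0, -0.0415, 0.0027, -0.084, 0, 10], [0, 0, -0.0535, 0.0034, -0.108, 0, 10], [0, 0, -0.067, 0.0043, -0.135, 0, 10], [0, 0, -0.08, 0.0051, -0.162, 0, 10], [0, 0, -0.0935, 0.006, -0.189, 0, 10], [0, 0, -0.107, 0.0069, -0.216, 0, 10]],
  ],
)

```text
time: 12.57
position: [0.5244, 0.0877, 0.3384]
tool_rot: [-0.008, 0.707, 0.008, 0.707]
force: [0.7, 0.0, -2.7]
finger_gap: 0.0205
```

Emit:
play_rows(
  plan=[
    [[0, 0, -0.0133, 0.0009, -0.027, 0, 10], [0, 0, -0.0267, 0.0017, -0.054, 0, 10], [0, 0, -0.04, 0.0026, -0.081, 0, 10], [0, 0, -0.0533, 0.0034, -0.108, 0, 10], [0, 0, -0.0667, 0.0043, -0.135, 0, 10], [0, 0, -0.08, 0.0051, -0.162, 0, 10], [0, 0, -0.0933, 0.006, -0.189, 0, 10], [0, 0, -0.1067, 0.0069, -0.216, 0, 10], [0, 0, -0.12, 0.0077, -0.243, 0, 10], [0, 0, -0.132, 0.0085, -0.267, 0, 10], [0, 0, -0.142, 0.0091, -0.288, 0, 10], [0, 0, -0.151, 0.0097, -0.306, 0, 10]],
  ],
)

```text
time: 13.57
position: [0.5335, -0.2185, 0.3383]
tool_rot: [0.045, 0.706, -0.046, 0.706]
force: [0.3, 0.6, -2.8]
finger_gap: 0.021
```

Emit:
play_rows(
  plan=[
    [[0, 0, -0.0074, 0.0005, -0.015, 0, 10], [0, 0, -0.0133, 0.0008, -0.027, 0, 10], [0, 0, -0.0178, 0.0011, -0.036, 0, 10], [0, 0, -0.0207, 0.0013, -0.042, 0, 10], [0, 0, -0.022, 0.0014, -0.0445, 0, 10], [0, 0, -0.022, 0.0014, -0.0445, 0, 10], [0, 0, -0.022, 0.0014, -0.0445, 0, 10], [0, 0, -0.022, 0.0014, -0.0445, 0, 10], [0, 0, -0.022, 0.0014, -0.0445, 0, 10]],
  ],
)

```text
time: 14.32
position: [0.5362, -0.2595, 0.3382]
tool_rot: [0.052, 0.705, -0.052, 0.705]
force: [0.2, 0.5, -3.9]
finger_gap: 0.0207
```

```bash
python3 look.py k top scene wrist
python3 - <<'E'
import pickle; from h import *
D=pickle.load(open("k.pkl","rb")); T,Sc=D["top"],D["scene"]
from plant import arm; s=arm.read_state(); z=s["position"][2]-.2053
a=T["pixels"][70:190,260:380];b=Sc["pixels"][120:240,130:250]
cv2.imwrite("pics/k_ts.png",np.hstack([cv2.convertScaleAbs(cv2.resize(a,(400,400),interpolation=2),alpha=1.6),cv2.resize(b,(400,400),interpolation=2)]))
PB=box(-.035,.035,-.042,.042,z+.004,z+.010)
q0=[.62,-.273,-.149]
for n,p in D.items():
    if n=="wrist": continue
    c=proj(p,[[.62,-.273,.14]])[0]; m=big(hsvmask(p,(110,100,30),(130,255,255),c,35)); f=fit([(p,m)],PB,q0); print(n,m.sum(),f.x.round(4),round(f.fun,3))
E
```

```text
14.4667 [ 0.5362 -0.2598  0.3383] [[0.0, 0.147, 0.989], [0.0, 0.989, -0.147], [-1.0, 0.0, 0.0]] [-0.56  0.44  0.01  1.14  0.   -0.41] [ 0.4 -0.6 -4.2] 0.020534896991333863
top 660.0 [ 0.6185 -0.272  -0.1571] 0.374Traceback (most recent call last):
  File "<stdin>", line 10, in <module>
  File "h.py", line 25, in fit
    r=minimize(f,q,method="Nelder-Mead",options=dict(initial_simplex=[q,q+[.01,0,0],q+[0,.01,0],q+[0,0,.1]],xatol=1e-5,fatol=1e-4))
    res = _minimize_neldermead(fun, x0, args, callback, bounds=bounds,
                               **options)
    fxe = func(xe)
    fx = function(np.copy(x), *(wrapper_args + args))
  File "h.py", line 21, in <lambda>
    f=lambda q: sum(np.abs(soft(sil(p,B,q))-m).sum()/m.sum() for p,m in pairs)
                ~~~^^^^^^^^^^^^^^^^^^^^^^^^^^^^^^^^^^^^^^^^^^^^^^^^^^^^^^^^^^^
  File "h.py", line 21, in <genexpr>
    f=lambda q: sum(np.abs(soft(sil(p,B,q))-m).sum()/m.sum() for p,m in pairs)
                           ~~~~^^^^^^^^^^^^
  File "h.py", line 15, in soft
    im=np.zeros(((y1-y0)*S,(x1-x0)*S),np.uint8)
ValueError: negative dimensions are not allowed
```

View pics/k_ts.png

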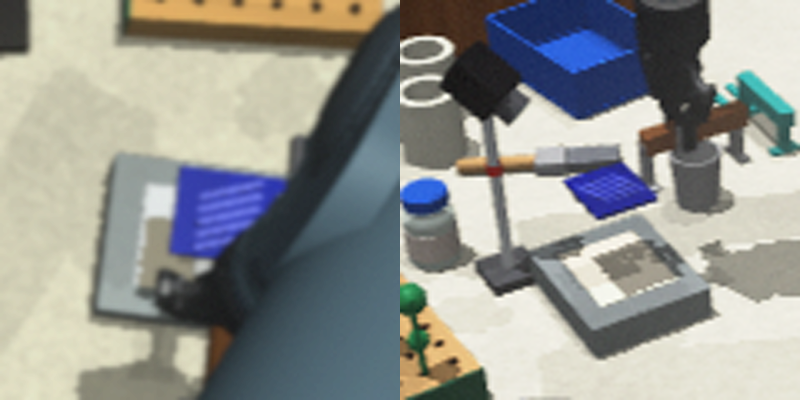

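View pics/k_wrist.png

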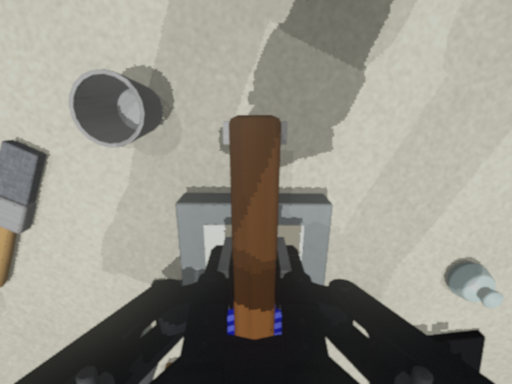

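Run:
```python
import pickle; from h import *
D=pickle.load(open("k.pkl","rb")); T,Sc,W=D["top"],D["scene"],D["wrist"]
z=.3383-.2053; PB=box(-.035,.035,-.042,.042,z+.004,z+.010)
c=proj(Sc,[[.62,-.273,.14]])[0]; print(c)
m=big(hsvmask(Sc,(112,140,30),(130,255,255),c,18)); print(m.sum())
f=fit([(Sc,m)],PB,[.62,-.273,-.149]); print("scene",f.x.round(4),round(f.fun,3))
for tile in([.6203,-.2722,-.149],):
  o=[]
  for p,(x0,y0),g in((T,(275,95),1.7),(Sc,(160,150),1)):
    k=6; im=cv2.convertScaleAbs(cv2.resize(p["pixels"][y0:y0+75,x0:x0+66],None,fx=k,fy=k,interpolation=2),alpha=g)
    t=lambda u:np.round((u-[x0,y0]+.5)*k-.5).astype(np.int32)
    cv2.polylines(im,[t(sil(p,PB,tile))],True,(0,255,0))
    q=[.620,-.273,-.149]
    cv2.polylines(im,[t(proj(p,place(np.array([[a*.045,b*.055,.04] for a,b in((1,1),(1,-1),(-1,-1),(-1,1))]),q)))],True,(0,0,255))
    cv2.polylines(im,[t(proj(p,place(np.array([[a*.07,b*.085,.04] for a,b in((1,1),(1,-1),(-1,-1),(-1,1))]),q)))],True,(0,255,255))
    cv2.polylines(im,[t(proj(p,np.r_[place(np.array([[.085,-.105,0],[.085,-.105,.14],[.085,-.090,.14]]),q)]))],False,(255,0,255))
    o.append(im)
  cv2.imwrite("pics/k_ov.png",np.hstack(o))
im=W["pixels"].copy(); k=3
q=[.620,-.273,-.149]
for r,cc in(((.07,.085),(0,255,255)),((.045,.055),(0,0,255))):
    cv2.polylines(im,[np.round(proj(W,place(np.array([[a*r[0],b*r[1],.04] for a,b in((1,1),(1,-1),(-1,-1),(-1,1))]),q))*16).astype(np.int32)],True,cc,shift=4)
cv2.imwrite("pics/k_wov.png",cv2.resize(im[170:370,140:380],None,fx=3,fy=3,interpolation=2))
```

```text
[193.39531933 176.22026635]
253.0
scene [ 0.6213 -0.2762 -0.1789] 0.207
```

View pics/k_ov.png

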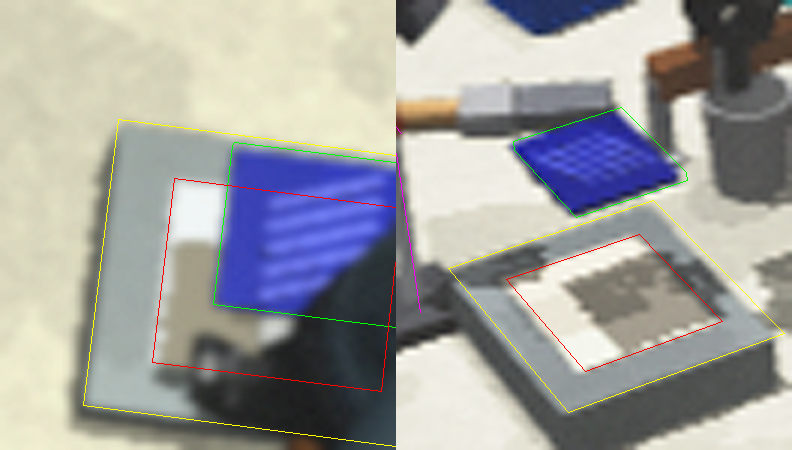

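View pics/k_wov.png

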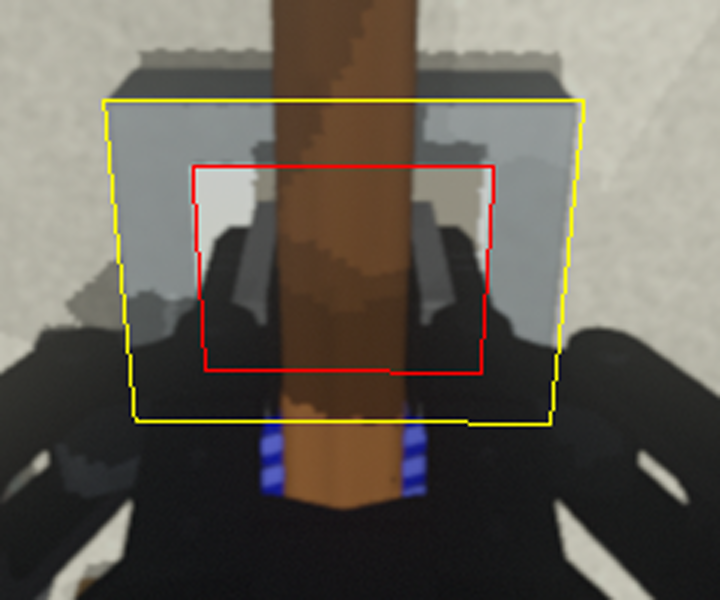

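Emit:
play_rows(
  plan=[
    [[0, 0, 0, 0, 0, 0, 10], [0, 0, 0, 0, 0, 0, 10], [0, 0, 0, 0, 0, 0, 10], [0, 0, 0, 0, 0, 0, 10], [0, 0, 0, 0, 0, 0, 10], [0, 0, 0, 0, 0, 0, 10], [0, 0, 0, 0, 0, 0, 10], [0, 0, 0, 0, 0, 0, 10], [0, 0, 0, 0, 0, 0, 10], [0, 0, 0, 0, 0, 0, 10], [0, 0, 0, 0, 0, 0, 10], [0, 0, 0, 0, 0, 0, 10]],
  ],
)

```text
time: 15.47
position: [0.5361, -0.2602, 0.3383]
tool_rot: [0.052, 0.705, -0.052, 0.705]
force: [0.9, 0.1, -2.3]
finger_gap: 0.021
```

```bash
python3 look.py l top scene wrist
python3 - <<'E'
import pickle; from h import *
A=pickle.load(open("k.pkl","rb"));B=pickle.load(open("l.pkl","rb")); C=pickle.load(open("b.pkl","rb"))["wrist"]
for n in A: print(n,(cv2.absdiff(A[n]["pixels"],B[n]["pixels"]).max(2)>40).sum())
g=lambda p:cv2.inRange(cv2.cvtColor(p["pixels"],cv2.COLOR_BGR2HSV),(0,90,20),(22,255,255))[100:345,215:300]
for p in(C,B["wrist"]):
    y,x=np.nonzero(g(p)); print(x.min()+215,x.max()+215,y.min()+100,y.max()+100)
from plant import arm; print(abs(arm.read_state()["qd"]).max())
E
```

```text
15.6167 [ 0.5361 -0.2602  0.3382] [[0.0, 0.147, 0.989], [0.0, 0.989, -0.147], [-1.0, 0.0, -0.0]] [-0.56  0.44  0.01  1.14  0.   -0.41] [-0.8  0.1 -2.9] 0.021066045528403767
top 0
scene 52
wrist 65
230 280 116 340
230 279 116 339
0.000812425039575293
```

View pics/l_scene.png

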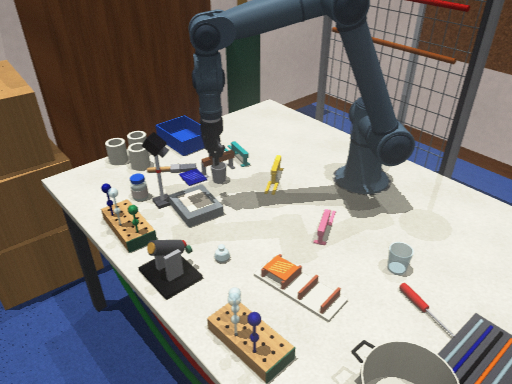

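Run:
```python
import pickle; from h import *
A=pickle.load(open("k.pkl","rb"));B=pickle.load(open("l.pkl","rb"))
for n in("scene","wrist"):
    y,x=np.nonzero(cv2.absdiff(A[n]["pixels"],B[n]["pixels"]).max(2)>40); print(n,list(zip(x,y))[::6])
m=[]
for D in(A,B):
    c=proj(D["scene"],[[.62,-.273,.14]])[0]; k=big(hsvmask(D["scene"],(112,120,30),(130,255,255),c,18)); y,x=np.nonzero(k); print(x.mean(),y.mean(),k.sum())
```

```text
scene [(np.int64(368), np.int64(9)), (np.int64(222), np.int64(125)), (np.int64(205), np.int64(175)), (np.int64(253), np.int64(191)), (np.int64(194), np.int64(194)), (np.int64(336), np.int64(199)), (np.int64(223), np.int64(204)), (np.int64(345), np.int64(207)), (np.int64(413), np.int64(208))]
wrist [(np.int64(387), np.int64(16)), (np.int64(333), np.int64(134)), (np.int64(47), np.int64(160)), (np.int64(299), np.int64(252)), (np.int64(482), np.int64(333)), (np.int64(484), np.int64(337)), (np.int64(484), np.int64(342)), (np.int64(482), np.int64(349)), (np.int64(482), np.int64(356)), (np.int64(480), np.int64(366)), (np.int64(154), np.int64(374))]
192.5730769230769 176.5 260.0
192.50566037735848 176.4867924528302 265.0
```

The plaque isn't moving; the changed pixels are only edge noise from sub-millimetre settling of the arm. I'm handing the job in.

```bash
python3 -c "
from plant import sign_off; print(sign_off())"
```

```text
the job is handed in; nothing more can be done
None
```

The job is handed in. The cobalt-blue plaque is on the wooden-handled fork, held about 100 mm above the station window with the tines pointing away from the robot. It took about 16 s of the 64 s. I gripped the fork at 80 N, slid the tines under the plaque, lifted it off and carried it across; the wrist force stayed around 6 N or less.

**What the last checks showed**
- **Position:** the plaque's centre is at about (0.620, -0.273, 0.140) m, within about 2 mm of the window centre. The height comes from the arm's own reading; I did not compare it with the red band in a picture.
- **Level:** the tool is vertical, and the handle has not shifted in the grip since the pick-up.
- **Stillness:** the plaque moved less than 0.1 pixel between pictures 1.15 s apart, and the joints were nearly at rest.
- **Other objects:** the amber plaque, tin and stopper look untouched in the final picture; I did not measure them.

**What disagreed**
- **Yaw:** the top view put the plaque within about 1° of the window's long side. The scene-camera fit was about 1.7° off, but it was a poor fit from few pixels, so I did not correct for it.
- **Centre:** the top and scene views differed by about 3 to 4 mm. The top view was partly blocked by the arm and the scene fit was the same poor one.

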